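# Close the bin bay's dust flap with the hook pole

### The arm

A 6-joint arm with a two-finger parallel gripper is mounted at the origin on the work surface. World frame = base frame: x ahead of the robot, y to its left, z up, the work surface at z = 0. Lengths are in m, angles in rad, forces in N, time in s.
With the tool pointing down it reaches from about 0.3 to 0.775 m from the base axis. Payload 14.6 kg.
Tool frame: the origin (TCP) lies at the very end of the fingers, on their centre line; the grasp point (between the pads) lies 19 mm behind it (grip_depth is the distance from the TCP to the grasp point, in m); y points along the fingers, z is the direction in which the jaws open and shut, and the axes are right-handed (so a half turn about y gives the same grasp; the last joint's range is limited). The gripper opens to 85 mm and grips with 20 to 120 N. Pads are 22 mm wide; open, the fingers measure 114 mm over their backs; the gripper's body (76 mm by 85 mm) begins 54 mm behind the grasp point. The pads swing forward as they close: fully open they stand 13 mm farther back than shut.
Start: joints at [1.125, 0.3, 1.521, -0, 1.321, -0.067], TCP at [0.203, 0.511, 0.231] pointing down, gripper open.
Joint ranges: [-3.03, 3.03], [-0.79, 2.21], [0.23, 2.52], [-1.04, 4.18], [0, 3.07], [-2.55, 2.55]. Speed limits (rad/s): [2.22, 2.22, 2.57, 3.14, 3.14, 3.14].

### API

Orientations are given as a unit quaternion [x, y, z, w].
In Python, from station import state, get_image, finish_job, grip_depth gives the robot as it stands.
- The arm moves only by the tool carry_out, never from a script. Its argument "targets" is a list of rows, each an object with "delta_pos": the shift along the tool's x, y, z in cm, a list of three; "dr": the turn, a rotation vector about the tool's x, y, z in rad, a list of three; "jaw": the opening in per cent of the stroke, from 0 (shut) to 100 (fully open). A call has 1 to 5 rows; each row is the pose to reach, as a shift and turn from the pose measured when the call began, along the tool's axes at that moment; what a row does not reach only later rows make up. A row lasts 1/10 s, in which the tool goes at most 50 mm and 8.59 degrees, less where a joint would pass 70% of its speed; a pose out of reach is approached as far as the arm can. A call with a gripper value outside its range is refused whole. The fingers move at their own pace and stop on an object; "newtons" is the grip in N (left out, the last holds). Time passes only in rows, so rows that repeat a pose let the fingers close. It gives the time, the measured TCP pose, the force and the opening at its end, in the units of the state.
- state(): the state, without advancing time (a new reading comes with each control period).
- get_image(name): name is "side" or "top" or "wrist"; returns a dict with "image" (420x560x3 uint8, red, green, blue), "fovy" (degrees; the focal length in pixels is half the picture's height over the tangent of half this angle, whatever the lens; pixels are square), "cx", "cy" (the principal point, pixels), "rvec" (rotation vector, rad) and "tvec" (3), from world to camera coordinates, as OpenCV has them. Camera axes: x right, y down, z forward; pixel columns grow to the right and rows downward; lengths in m; the calibration is good to about 2 mm. A picture is of the moment at which its call begins. There is no depth.
- finish_job(): hands the job in, once; it reports no verdict.
The state is a dict: "time_s": time; "q": joint angles; "dq": joint speeds; "joint_efforts": joint torques, N m; "ee_pos": TCP position; "ee_rot": TCP orientation; "ft_force": force on the tool from outside, world axes, zero at the start; "wrist_torque": the same for the moment, N m; "gripper_width": finger opening in m.
Only numpy, scipy, OpenCV 4.12 (cv2) and the standard library are available. Lean on these libraries where they do the work, as an engineer would, in place of code of your own. Each camera call takes 0.05 s, during which the arm holds its last target. There are 200 camera calls.

### The job

In the stockroom, the white dust flap of the small bin bay has been left swung up. Pick up the hook pole (orange sleeve), slip its side hook through the red ring eye on the flap, swing the flap fully shut with the hook in the ring, then unhook and lay the pole flat on the bench again without dropping it. Don't touch the bay or flap with the hand or arm, and leave the plain rod, the tape and the carton where they are.

Things in the scene. Friction and masses are not known exactly. Their poses are not given: they have to be found in the camera images.
- bay: Fixed bin bay: black steel frame, plywood boards, 200 deep (x) x 360 wide (y) x 300 mm high, two grey bins inside. Origin on the bench under its centre, z up. Own -x points straight out of its open front. It stands to the robot's left, its front facing roughly world -y
- flap (a joint): Angle (rad) of the white dust flap: 0 = shut (hanging vertical over the front, at a stop), 1.5 = swung up to about level, out of the front. Panel 155 tall x 330 wide x 10 mm, 0.3 kg, yellow lower edge, hinged along its top edge. The stiff hinge keeps it wherever it is left; about 3 N at the ring moves it
- hinge (a point): Middle of the flap's hinge line, 102 mm before the bay's centre and 280 mm above the bench; the line runs along the bay's y axis (same axes as the bay). Opening swings the lower edge out to the bay's -x and up
- ring (a point): Centre of the red ring eye: 6 mm wire, 36 mm clear inside, 48 outside, on the flap's outer face at mid width. Flap shut: 35 mm before the hinge line (bay -x), 130 below it; turns with the flap. The hole's axis is parallel to the hinge line (bay y): the hook enters sideways, from either side, and turns freely as the flap swings. Axes: the flap's, equal to the bay's when shut
- hook_pole: Right tool: 14 mm round aluminium pole, 471 mm long, 0.25 kg, flat on the bench. Origin: underside, under the middle of its orange sleeve (30 x 30 mm square, 120 long; grip here, balanced); pole axis 15 mm above. Own +x runs to the hook end at 227 mm; rubber-capped tail at -244. At x = 220 a straight 8 mm dark steel peg, the hook, sticks out level along own -y to 52 mm from the axis
- hook (a point): Middle of the hook peg's free length: 220 mm along the pole's +x, 29 mm to its -y, 15 mm above its underside. Peg reaches 23 mm beyond this point and 22 mm back to the pole's surface. Axes are the pole's
- plain_rod: Bystander of the same size as the pole but straight: blue sleeve, black rubber at both ends, no hook. Origin under the middle of its sleeve
- tape: Bystander: yellow roll of tape lying flat, 100 mm across, 45 mm high. Origin under its centre
- carton: Bystander: brown carton 70 x 100 x 50 mm. Origin under its centre

How it is judged:
On the way, in this order (a step that is already met when the one before it is completed fails the run):
1. the hook peg is through the ring eye while the flap is still open (more than 0.6 rad) (distance between hook and ring below 0.026 m and value of joint flap above 0.6 rad), for 0.1 s.
2. the flap is shut (within 0.12 rad) with the hook still in the ring (distance between hook and ring below 0.028 m and value of joint flap below 0.12 rad), for 0.1 s.
At the end, for the whole second after the job is handed in: The flap is within 0.12 rad (7 degrees) of shut; the hook pole lies still, flat on the bench (sleeve's underside under 20 mm, hook under 40 mm above it); plain rod, tape and carton are within 30 mm of where they were (value of joint flap below 0.12 rad and height (world z) of hook_pole below 0.02 m and height (world z) of hook below 0.04 m and linear speed of hook_pole below 0.02 m/s and distance of each of plain_rod, tape, carton from where it was at the start of the episode below 0.03 m); the robot touches nothing.
It fails at once if the hand or arm touches the bay or its flap (contact force between any of the fingers, the arm and bay above 2 N).
It fails at once if a bystander is moved more than 30 mm (distance of any of plain_rod, tape, carton from where it was at the start of the episode above 0.03 m).
It fails at once if the pole is dropped: let go more than 60 mm above the bench (height (world z) of hook_pole above 0.06 m and contact force between the fingers and hook_pole below 0.1 N).
It also fails if it takes over 58 s, if anything falls off the work surface, if the arm or the gripper's body presses on something with over 40 N, if the wrist force passes 120 N, or if a joint passes its speed limit or range.

## Working session

There is one attempt and no reset: what is moved stays moved. The work goes in short steps, Python scripts to look and compute and a tool call to move; the robot and the scene stay as the last step left them, time stands still between calls to the robot, and variables do not carry over. Pictures are saved under pics/ and viewed, about 8 in all and at most 12, crops included, and the job is handed in when it is done.

Besides the shell and the picture viewer there is one more tool, called after "Call:" by a JSON object that holds its "method" and its "body", one argument or row to a line. carry_out: Moves the arm, as the interface text tells. Its arguments: {"type":"object","properties":{"targets":{"type":"array","items":{"type":"object","properties":{"delta_pos":{"type":"array","items":{"type":"number"}},"dr":{"type":"array","items":{"type":"number"}},"jaw":{"type":"number"}}}},"newtons":{"type":"number"}},"required":["targets"]}

```bash
ls; mkdir -p pics
python3 - <<'E'
from station import *
import cv2,json,numpy as np
print(state(), grip_depth)
for n in ("side","top"):
    d=get_image(n); cv2.imwrite(f"pics/{n}0.png",d["image"][:,:,::-1])
    np.savez(f"{n}0.npz",**d)
    print(n,{k:d[k] for k in d if k!="image"})
E
```

```text
pics
{'time_s': 0.0, 'q': array([ 1.12541246e+00,  3.00511236e-01,  1.52161508e+00,  3.29760437e-05,
        1.32072208e+00, -6.65609698e-02]), 'dq': array([-1.21917402e-03, -9.93859842e-04,  8.18761261e-06, -1.72483836e-03,
        2.11008012e-04, -3.24211641e-04]), 'joint_efforts': array([ 1.93863598e-03, -5.43509209e+01, -3.61782467e+01,  2.00278151e-05,
        4.11836954e-03,  1.83173591e-05]), 'ee_pos': array([0.20327193, 0.51078789, 0.23068493]), 'ee_rot': array([ 0.69488629, -0.13326085,  0.13301418, -0.69403301]), 'ft_force': array([-0.32931663,  0.35430194, -0.53286292]), 'wrist_torque': array([-0.03854548, -0.04159697, -0.00443837]), 'gripper_width': 0.08567412172239765} 0.0187
side {'fovy': 55.84459058406544, 'cx': 285.3732175930502, 'cy': 207.27215585159547, 'rvec': array([ 2.34015511, -0.64241413,  0.24497896]), 'tvec': array([-0.48597472,  0.37190652,  1.02740763])}
top {'fovy': 54.53398864124834, 'cx': 280.3609892617486, 'cy': 216.79325124989322, 'rvec': array([ 2.11469142, -2.10974112,  0.21378902]), 'tvec': array([0.06714803, 0.62516113, 1.07307801])}
```

View pics/side0.png

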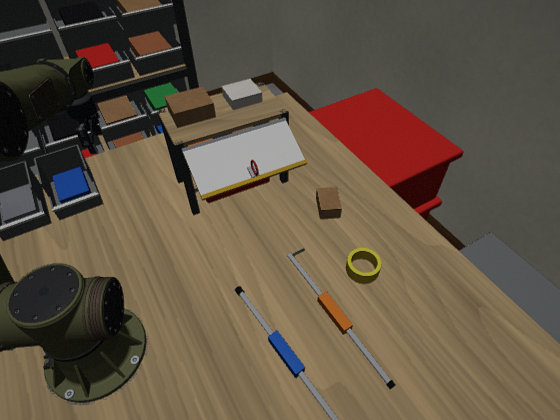

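View pics/top0.png

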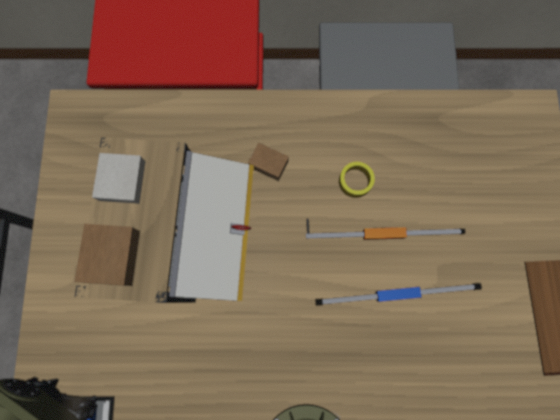

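The side view shows the ring at about (254,168), the hook corner at (290,256) and the tail at (391,384). The top view shows the ring at (240,228), the hook end at (307,236) and the tail at (463,231). I'll zoom in for finer pixel positions.

Run:
```python
import cv2,numpy as np
s=cv2.imread("pics/side0.png");t=cv2.imread("pics/top0.png")
def crop(im,x,y,w,h,k):
    c=cv2.resize(im[y:y+h,x:x+w],None,fx=k,fy=k,interpolation=cv2.INTER_CUBIC)
    for u in range((-x)%20,w,20): cv2.line(c,(u*k,0),(u*k,6),(0,255,255),1); cv2.putText(c,str(x+u),(u*k+2,14),0,.35,(0,255,255))
    for v in range((-y)%20,h,20): cv2.line(c,(0,v*k),(6,v*k),(0,255,255),1); cv2.putText(c,str(y+v),(8,v*k+4),0,.35,(0,255,255))
    return c
A=crop(s,160,90,160,130,5);B=crop(t,150,130,160,180,3)
cv2.imwrite("pics/c1.png",crop(s,160,90,160,120,5)); 
C=crop(t,150,130,130,180,3); D=crop(s,270,230,130,180,3)
cv2.imwrite("pics/c2.png",np.hstack([C,D]))
# colour blobs
for n,im in (("side",s),("top",t)):
    h=cv2.cvtColor(im,cv2.COLOR_BGR2HSV)
    for nm,lo,hi in (("orange",(5,170,120),(15,255,255)),("yellow",(24,150,80),(34,255,255))):
        m=cv2.inRange(h,lo,hi); k,l,st,c=cv2.connectedComponentsWithStats(m)
        for i in range(1,k):
            if st[i,4]>60: print(n,nm,st[i],c[i])
```

```text
side orange [318 292  34  38 421] [335.04275534 310.5415677 ]
side yellow [347 248  35  28 331] [363.89728097 261.8429003 ]
top orange [365 228  40  11 308] [386.19805195 232.68181818]
top yellow [340 163  34  33 338] [356.36390533 178.42011834]
```

View pics/c1.png

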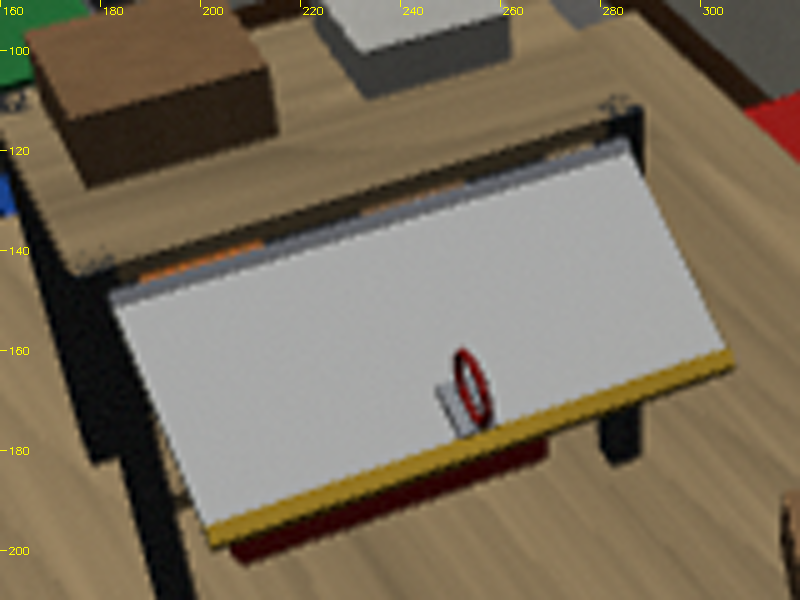

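View pics/c2.png

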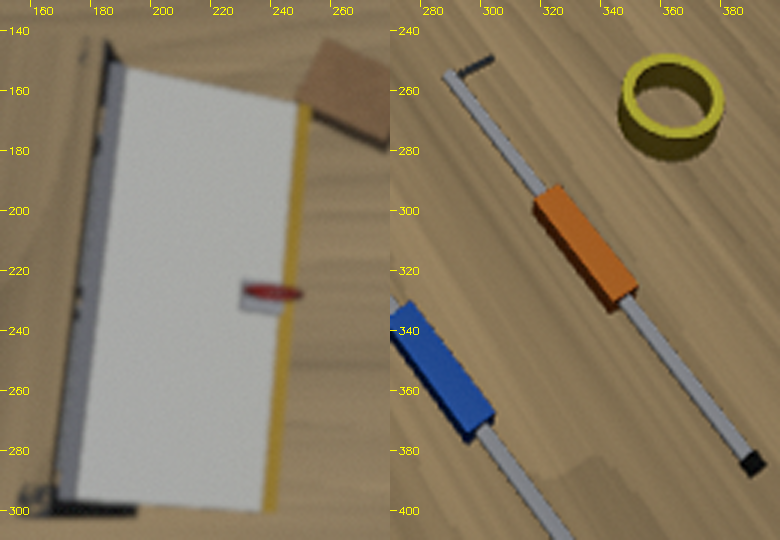

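The crops give side ring centre (254.6,167.3) and top ring centre (240.7,227.7), plus the flap corners and the pole ends. Next I fit the pole and bay poses.

```bash
cat > h.py <<'E'
import numpy as np,cv2
from scipy.optimize import least_squares
from scipy.spatial.transform import Rotation as R
def load(n): return dict(np.load(n))
def proj(d,P):
    f=210/np.tan(np.radians(float(d["fovy"]))/2)
    K=np.array([[f,0,float(d["cx"])],[0,f,float(d["cy"])],[0,0,1]])
    return cv2.projectPoints(np.atleast_2d(np.float64(P)),d["rvec"],d["tvec"],K,None)[0][:,0]
def place(p,L): return R.from_euler("z",p[2]).apply(np.atleast_2d(L))+[p[0],p[1],0]
def flapL(a,L): # flap-local (from hinge) -> bay ; opening moves lower edge to -x and up
    return R.from_euler("y",a).apply(np.atleast_2d(L))+[-.102,0,.28]
E
python3 - <<'E'
from h import *
S,T=load("side0.npz"),load("top0.npz")
PL=np.array([[.227,0,.015],[.220,-.052,.015],[-.244,0,.015]])
ps=np.array([[289.3,254.8],[304.3,249.3],[391.5,385.3]]);pt=np.array([[306.5,236],[308,219.5],[465,231]])
fp=lambda p:np.r_[(proj(S,place(p,PL))-ps).ravel(),(proj(T,place(p,PL))-pt).ravel(),(proj(T,place(p,[0,0,.03]))-[386.,232.5]).ravel()]
r=least_squares(fp,[.4,0,1.57]);print("pole",r.x,r.fun.round(1))
FL=np.array([[-.035,0,-.13],[-.005,.165,-.155],[-.005,-.165,-.155],[-.005,.165,0],[-.005,-.165,0]])
# y sign: bay -x=world -y -> bay y = -world x ; +y side = near robot (small x)
fs=np.array([[254.6,167.3],[202,196.5],[306,161.5],[182.6,149.5],[286,119]])
ft=np.array([[240.7,227.7],[239.3,300.3],[252.7,165.3],[172.5,297.5],[190,152]])
w=np.array([3,1,1,1,1])[:,None]
def fb(p):
    P=place(p,flapL(p[3],FL));return np.r_[((proj(S,P)-fs)*w).ravel(),((proj(T,P)-ft)*w).ravel()]
r=least_squares(fb,[.4,.6,1.57,1.2],loss="soft_l1");print("bay",r.x,fb(r.x).round(1))
P=place(r.x,flapL(r.x[3],FL[:1]));print("ring",P,"shut",place(r.x,flapL(0,FL[:1])))
g=lambda X:np.r_[proj(S,X)[0]-fs[0],proj(T,X)[0]-ft[0]]
q=least_squares(g,P[0]);print("ring tri",q.x,q.fun)
E
```

```text
pole [ 0.58484005 -0.22595423  1.60453085] [-0.7 -1.3 -0.4 -1.7  4.1  4.6 -2.7  0.5 -2.5 -0.7  1.7  0.5 -2.3  0.7]
bay [0.57534538 0.3929927  1.50151877 1.12268396] [ 0.4 -0.3  0.   1.3  1.1  0.2 -0.2  0.   0.1 -0.7 -0.1  0.5  0.5  0.9
 -0.6  0.  -0.4 -1.   0.  -0.2]
ring [[0.55912462 0.15922586 0.25521987]] shut [[0.56586194 0.25632132 0.15      ]]
ring tri [0.55928385 0.15928659 0.25490585] [ 0.16573859 -0.04519996 -0.04179074  0.13358319]
```

```bash
cat >> h.py <<'E'
def projk(d,P,k):
    f=210/np.tan(np.radians(float(d["fovy"]))/2)
    K=np.array([[f,0,float(d["cx"])],[0,f,float(d["cy"])],[0,0,1]])
    return cv2.projectPoints(np.atleast_2d(np.float64(P)),d["rvec"],d["tvec"],K,np.array([k,0,0,0.]))[0][:,0]
E
python3 - <<'E'
from h import *
S,T=load("side0.npz"),load("top0.npz")
PL=np.array([[.227,0,.015],[.220,-.052,.015],[-.244,0,.015]])
ps=np.array([[289.3,254.8],[304.3,249.3],[391.8,386]]);pt=np.array([[306.5,236],[308,219.5],[465,231]])
FL=np.array([[-.035,0,-.13],[-.005,.165,-.155],[-.005,-.165,-.155],[-.005,.165,0],[-.005,-.165,0]])
fs=np.array([[254.6,167.3],[202,196.5],[306,161.5],[182.6,149.5],[286,119]])
ft=np.array([[240.7,227.7],[239.3,300.3],[252.7,165.3],[172.5,297.5],[190,152]])
w=np.array([3,1,1,1,1])[:,None]
def f(p):
    k,l=p[7:9]; B=place(p[3:6],flapL(p[6],FL)); P=place(p[:3],PL); c=place(p[:3],[0,0,.03])
    return np.r_[(projk(S,P,k)-ps).ravel(),(projk(T,P,l)-pt).ravel(),(projk(T,c,l)-[386.,232.5]).ravel(),(projk(S,c,k)-[336.5,309.]).ravel(),
      ((projk(S,B,k)-fs)*w).ravel(),((projk(T,B,l)-ft)*w).ravel()]
r=least_squares(f,[.58,-.22,1.6,.575,.393,1.5,1.12,0,0],loss="soft_l1",x_scale=.1)
print(r.x.round(4));print(f(r.x).round(1))
for a in (r.x[6],0): print(place(r.x[3:6],flapL(a,FL[:1])))
E
```

```text
[ 0.5846 -0.2329  1.6045  0.5757  0.3935  1.4994  1.1255 -0.1256 -0.0904]
[ 0.4  0.3  0.7 -0.1  1.4 -0.4 -0.3  0.6 -0.2 -0.6  0.4  0.2 -0.6  0.7
 -1.4  0.3  0.1 -0.5  0.3  1.1  1.   0.2  0.8  0.5  0.1 -0.1 -0.6  0.7
  0.4  0.6 -0.5  0.2  0.3 -1.9  0.6  0.2]
[[0.5589344  0.15964892 0.2555982 ]]
[[0.56588358 0.25679991 0.15      ]]
```

```bash
cat >> h.py <<'E'
def rot(yaw,s=1): # pole yaw -> tool-down orientation
    y=np.array([0,0,-1.]);z=s*np.array([np.sin(yaw),-np.cos(yaw),0]);return R.from_matrix(np.c_[np.cross(y,z),y,z])
def delta(p0,q0,p,r):
    return (q0.inv().apply(np.array(p)-p0)*100).round(2),(q0.inv()*r).as_rotvec().round(3)
def go(*wps):
    from station import state
    s=state();p0,q0=s["ee_pos"],R.from_quat(s["ee_rot"])
    print("t",s["time_s"],"p",p0.round(4),"w",round(s["gripper_width"],4),"F",s["ft_force"].round(1))
    for p,r in wps: print(*delta(p0,q0,p,r))
E
python3 - <<'E'
from h import *
from station import *
s=state();print(R.from_quat(s["ee_rot"]).as_matrix().round(3))
for sg in (1,-1):
    r=rot(1.6045,sg); go(([.23,.30,.3],r),([.35,.0,.3],r),([.585,-.233,.12],r))
E
```

```text
[[ 0.929 -0.     0.37 ]
 [-0.37  -0.001  0.929]
 [-0.    -1.    -0.001]]
t 0.1 p [0.2033 0.5108 0.2308] w 0.0856 F [-0.4  0.5 -0. ]
[ 10.28  -6.9  -18.61] [1.000e-03 1.158e+00 1.000e-03]
[ 32.52  -6.88 -42.04] [1.000e-03 1.158e+00 1.000e-03]
[ 62.97  11.13 -54.99] [1.000e-03 1.158e+00 1.000e-03]
t 0.1 p [0.2033 0.5108 0.2308] w 0.0856 F [-0.4  0.5 -0. ]
[ 10.28  -6.9  -18.61] [ 1.000e-03 -1.983e+00 -1.000e-03]
[ 32.52  -6.88 -42.04] [ 1.000e-03 -1.983e+00 -1.000e-03]
[ 62.97  11.13 -54.99] [ 1.000e-03 -1.983e+00 -1.000e-03]
```

Call:
{"method": "carry_out", "body": {
  "targets": [
    {"delta_pos": [2,-1.5,-4],"dr": [0,0.14,0],"jaw": 100},
    {"delta_pos": [4,-3,-8],"dr": [0,0.28,0],"jaw": 100},
    {"delta_pos": [6,-4.5,-12],"dr": [0,0.42,0],"jaw": 100},
    {"delta_pos": [8,-6,-16],"dr": [0,0.56,0],"jaw": 100},
    {"delta_pos": [10.3,-7,-19.5],"dr": [0,0.7,0],"jaw": 100}
  ]
}}

```text
time_s: 0.6
ee_pos: [0.2265, 0.2899, 0.3016]
ee_rot: [0.606, -0.365, 0.365, -0.606]
ft_force: [1.1, -0.1, 0.1]
gripper_width: 0.0855
```

Run:
```python
from h import *
r=rot(1.6045); go(([.30,.1,.3],r),([.42,-.1,.25],r),([.585,-.233,.12],r))
```

```text
t 0.6 p [0.2265 0.2899 0.3016] w 0.0855 F [ 1.1 -0.1  0.1]
[20.22  0.17 -2.39] [0.    0.453 0.   ]
[43.51  5.18 -1.14] [0.    0.453 0.   ]
[62.98 18.19  7.22] [0.    0.453 0.   ]
```

Call:
{"method": "carry_out", "body": {
  "targets": [
    {"delta_pos": [4.5,0,-0.8],"dr": [0,0.1,0],"jaw": 100},
    {"delta_pos": [9,0,-1.5],"dr": [0,0.2,0],"jaw": 100},
    {"delta_pos": [13.5,0,-2],"dr": [0,0.3,0],"jaw": 100},
    {"delta_pos": [18,0.2,-2.3],"dr": [0,0.4,0],"jaw": 100},
    {"delta_pos": [22.5,0.5,-2.3],"dr": [0,0.453,0],"jaw": 100}
  ]
}}

```text
time_s: 1.1
ee_pos: [0.3115, 0.0784, 0.297]
ee_rot: [-0.507, 0.492, -0.493, 0.508]
ft_force: [1.4, 1.0, 0.4]
gripper_width: 0.0855
```

Call:
{"method": "carry_out", "body": {
  "targets": [
    {"delta_pos": [4,0.8,2],"dr": [0,0,0],"jaw": 90},
    {"delta_pos": [8,1.8,4],"dr": [0,0,0],"jaw": 80},
    {"delta_pos": [11.5,3,7],"dr": [0,0,0],"jaw": 80},
    {"delta_pos": [15,4.5,10],"dr": [0,0,0],"jaw": 80},
    {"delta_pos": [19,6,13],"dr": [0,0,0],"jaw": 80}
  ]
}}

```text
time_s: 1.6
ee_pos: [0.4468, -0.1076, 0.237]
ee_rot: [-0.507, 0.492, -0.493, 0.508]
ft_force: [1.2, 1.2, 0.9]
gripper_width: 0.0679
```

Run:
```python
from h import *
r=rot(1.6045); go(([.585,-.233,.12],r),([.585,-.233,.006],r))
```

```text
t 1.6 p [ 0.4468 -0.1076  0.237 ] w 0.0679 F [1.2 1.2 0.9]
[12.94 11.72 13.43] [-0.001 -0.004  0.   ]
[12.94 23.12 13.41] [-0.001 -0.004  0.   ]
```

Call:
{"method": "carry_out", "body": {
  "targets": [
    {"delta_pos": [3,2,3],"dr": [0,0,0],"jaw": 80},
    {"delta_pos": [6,4.5,6],"dr": [0,0,0],"jaw": 80},
    {"delta_pos": [9,7,9.3],"dr": [0,0,0],"jaw": 80},
    {"delta_pos": [12.94,9.5,13.4],"dr": [0,0,0],"jaw": 80},
    {"delta_pos": [12.94,11.7,13.4],"dr": [0,0,0],"jaw": 80}
  ]
}}

```text
time_s: 2.1
ee_pos: [0.5866, -0.2356, 0.1188]
ee_rot: [-0.507, 0.492, -0.494, 0.507]
ft_force: [-0.9, -0.5, -0.2]
gripper_width: 0.0682
```

Run:
```python
from h import *
from station import *
r=rot(1.6045); go(([.585,-.233,.006],r))
d=get_image("wrist");np.savez("w1.npz",**d)
im=d["image"][:,:,::-1].copy()
for P in place([.5846,-.2329,1.6045],[[.22,0,.015],[.22,-.052,.015],[-.06,-.015,.03],[.06,-.015,.03],[-.06,.015,.03],[.06,.015,.03]]):
    u=proj(d,P)[0]; cv2.circle(im,tuple(int(v) for v in u),3,(255,0,255),-1)
cv2.imwrite("pics/w1.png",im)
```

```text
t 2.1 p [ 0.5866 -0.2356  0.1188] w 0.0682 F [-0.9 -0.5 -0.2]
[-0.27 11.28 -0.18] [-0.002 -0.005  0.001]
```

View pics/w1.png

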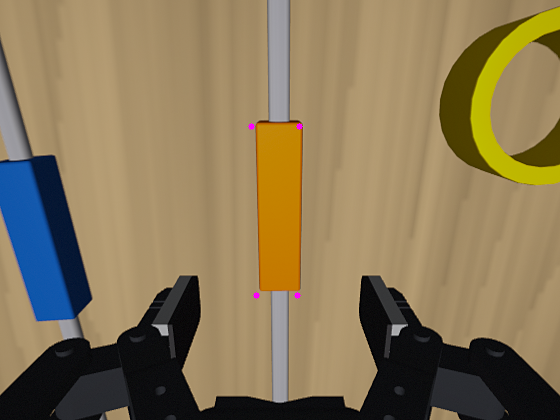

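The wrist view shows the sleeve between the fingers, corners (257,122) to (300,290), about 3 mm off my estimate in both axes. Descend and grip.

Call:
{"method": "carry_out", "body": {
  "targets": [
    {"delta_pos": [-0.45,4,-0.05],"dr": [0,0,0],"jaw": 80},
    {"delta_pos": [-0.45,7.5,-0.05],"dr": [0,0,0],"jaw": 80},
    {"delta_pos": [-0.45,10,-0.05],"dr": [0,0,0],"jaw": 80},
    {"delta_pos": [-0.45,11.25,-0.05],"dr": [0,0,0],"jaw": 80},
    {"delta_pos": [-0.45,11.25,-0.05],"dr": [0,0,0],"jaw": 70}
  ]
}}

```text
time_s: 2.65
ee_pos: [0.5828, -0.2294, -0.0003]
ee_rot: [0.508, -0.495, 0.49, -0.506]
ft_force: [-0.7, -0.4, 0.4]
gripper_width: 0.0597
```

Call:
{"method": "carry_out", "body": {
  "targets": [
    {"delta_pos": [0,0,0],"dr": [0,0,0],"jaw": 0},
    {"delta_pos": [0,0,0],"dr": [0,0,0],"jaw": 0},
    {"delta_pos": [0,0,0],"dr": [0,0,0],"jaw": 0},
    {"delta_pos": [0,0,0],"dr": [0,0,0],"jaw": 0},
    {"delta_pos": [0,0,0],"dr": [0,0,0],"jaw": 0}
  ],
  "newtons": 70
}}

```text
time_s: 3.15
ee_pos: [0.5839, -0.2297, 0.0017]
ee_rot: [0.507, -0.494, 0.491, -0.507]
ft_force: [1.1, 0.6, 7.3]
gripper_width: 0.0287
```

Call:
{"method": "carry_out", "body": {
  "targets": [
    {"delta_pos": [0,0,0],"dr": [0,0,0],"jaw": 0},
    {"delta_pos": [0,0,0],"dr": [0,0,0],"jaw": 0},
    {"delta_pos": [0,0,0],"dr": [0,0,0],"jaw": 0}
  ]
}}

```text
time_s: 3.45
ee_pos: [0.5837, -0.2297, 0.0018]
ee_rot: [0.507, -0.494, 0.491, -0.507]
ft_force: [-1.0, 0.6, 3.4]
gripper_width: 0.0288
```

Call:
{"method": "carry_out", "body": {
  "targets": [
    {"delta_pos": [0,-2,0],"dr": [0,0,0],"jaw": 0},
    {"delta_pos": [0,-5,0],"dr": [0,0,0],"jaw": 0},
    {"delta_pos": [0,-9,0],"dr": [0,0,0],"jaw": 0},
    {"delta_pos": [0,-13,0],"dr": [0,0,0],"jaw": 0},
    {"delta_pos": [0,-17,0],"dr": [0,0,0],"jaw": 0}
  ]
}}

```text
time_s: 3.95
ee_pos: [0.584, -0.2299, 0.1731]
ee_rot: [0.508, -0.495, 0.491, -0.507]
ft_force: [-0.7, -1.2, -3.8]
gripper_width: 0.0291
```

Run:
```python
from h import *
r=rot(1.4994); go(([.454,-.11,.2425],r),([.454,-.054,.2425],r))
```

```text
t 3.95 p [ 0.584  -0.2299  0.1731] w 0.0291 F [-0.7 -1.2 -3.8]
[-12.38  -6.85 -12.68] [ 0.005  0.1   -0.002]
[-17.97  -6.83 -12.52] [ 0.005  0.1   -0.002]
```

Call:
{"method": "carry_out", "body": {
  "targets": [
    {"delta_pos": [-1.5,-2,-3.5],"dr": [0,0.02,0],"jaw": 0},
    {"delta_pos": [-4,-4,-7],"dr": [0,0.05,0],"jaw": 0},
    {"delta_pos": [-7,-6,-10.5],"dr": [0,0.08,0],"jaw": 0},
    {"delta_pos": [-10,-6.8,-12.6],"dr": [0,0.1,0],"jaw": 0},
    {"delta_pos": [-12.4,-6.85,-12.7],"dr": [0,0.1,0],"jaw": 0}
  ]
}}

```text
time_s: 4.45
ee_pos: [0.4521, -0.1088, 0.2441]
ee_rot: [-0.482, 0.519, -0.517, 0.481]
ft_force: [0.7, -0.4, -2.8]
gripper_width: 0.029
```

Call:
{"method": "carry_out", "body": {
  "targets": [
    {"delta_pos": [0,0,0],"dr": [0,0,0],"jaw": 0},
    {"delta_pos": [0,0,0],"dr": [0,0,0],"jaw": 0}
  ]
}}

```text
time_s: 4.65
ee_pos: [0.452, -0.1086, 0.2444]
ee_rot: [-0.482, 0.519, -0.517, 0.482]
ft_force: [-0.2, 0.2, -3.0]
gripper_width: 0.0291
```

Run:
```python
from h import *
from station import *
r=rot(1.4994); go(([.454,-.11,.2425],r),([.454,-.054,.2425],r))
s=state();T=R.from_quat(s["ee_rot"]);print(T.as_matrix().round(3))
# predicted pole points: pole x = -tool x , up=-tool y
M=T.as_matrix();ux=-M[:,0];up=-M[:,1];uy=np.cross(up,ux)
c=s["ee_pos"]+.013*up
pts=[c+.227*ux,c+.22*ux-.052*uy,c-.244*ux]
out=[]
for n,k in (("side",-.1256),("top",-.0904)):
    d=get_image(n);np.savez(n+"2.npz",**d);im=d["image"][:,:,::-1].copy()
    u=projk(d,pts,k);print(n,u.round(1))
    q=u[0].astype(int); x,y=q-[65,50]; 
    o=cv2.resize(im[y:y+100,x:x+130],None,fx=3,fy=3,interpolation=cv2.INTER_CUBIC)
    for p in u[:2]: cv2.circle(o,tuple(int(v) for v in (p-[x,y]+.5)*3-.5),2,(255,0,255),-1)
    print("origin",x,y);
    v=u[2].astype(int)
    x2,y2=v-[65,40]; print("origin2",x2,y2)
    o2=cv2.resize(im[y2:y2+80,x2:x2+130],(390,240),interpolation=cv2.INTER_CUBIC)
    cv2.circle(o2,tuple(int(w) for w in (u[2]-[x2,y2]+.5)*3-.5),2,(255,0,255),-1)
    out.append(np.vstack([o,o2]))
cv2.imwrite("pics/p2.png",np.hstack(out))
```

```text
t 4.65 p [ 0.452  -0.1086  0.2444] w 0.0291 F [-0.2  0.2 -3. ]
[0.13 0.19 0.21] [ 0.002 -0.001 -0.001]
[-5.46  0.19 -0.19] [ 0.002 -0.001 -0.001]
[[-0.072 -0.002  0.997]
 [-0.997  0.002 -0.072]
 [-0.001 -1.    -0.002]]
side [[232.  187.3]
 [250.8 182.9]
 [318.9 337.5]]
origin 166 137
origin2 253 297
top [[258.1 267.4]
 [263.1 244.8]
 [464.4 281.8]]
origin 193 217
origin2 399 241
```

View pics/p2.png

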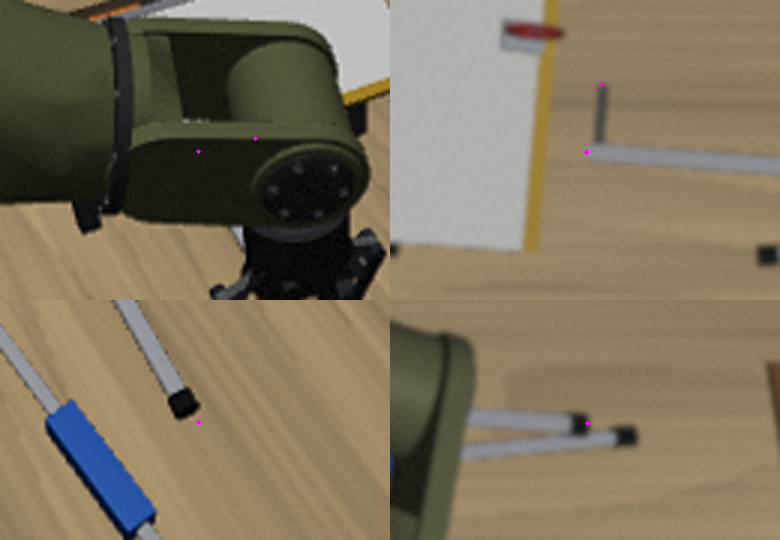

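Run:
```python
from h import *
S,T=load("side2.npz"),load("top2.npz")
for a,b in (([316.5,334.2],[464.8,281.8]),([317,335],[464.8,281.8])):
    f=lambda X:np.r_[projk(S,X,-.1256)[0]-a,projk(T,X,-.0904)[0]-b]
    r=least_squares(f,[.46,-.35,.25]);print(r.x.round(4),r.fun.round(2))
# hook in top: end centre and tip, at assumed axis height
for z in (.257,.25):
  for n,px in (("end",[193+591/3-130,217+152/3]),("tip",[193+601/3-130,217+86/3])):
    r=least_squares(lambda X:projk(T,[X[0],X[1],z],-.0904)[0]-px,[.45,.1]);print(z,n,r.x.round(4))
for d in(S,T): print("cam",(-R.from_rotvec(d["rvec"]).inv().apply(d["tvec"])).round(3))
M=np.array([[-.072,-.002,.997],[-.997,.002,-.072],[-.001,-1,-.002]]);print("pred",np.array([.452,-.1086,.2574])+[.227*.072,.227*.997,0],np.array([.452,-.1086,.2574])-[.244*.072,.244*.997,0])
```

```text
[ 0.4324 -0.3475  0.2675] [ 0.66 -0.19 -0.24  0.74]
[ 0.4327 -0.3486  0.2653] [ 0.55 -0.16 -0.2   0.62]
0.257 end [0.4678 0.1136]
0.257 tip [0.5178 0.1066]
0.25 end [0.4683 0.1139]
0.25 tip [0.5187 0.1069]
cam [ 0.21  -0.599  1.014]
cam [0.394 0.065 1.178]
pred [0.468344 0.117719 0.2574  ] [ 0.434432 -0.351868  0.2574  ]
```

Call:
{"method": "carry_out", "body": {
  "targets": [
    {"delta_pos": [0,0,0],"dr": [0,0.14,0],"jaw": 0},
    {"delta_pos": [0,0,0],"dr": [0,0.28,0],"jaw": 0},
    {"delta_pos": [0,0,0],"dr": [0,0.42,0],"jaw": 0},
    {"delta_pos": [0,0,0],"dr": [0,0.56,0],"jaw": 0},
    {"delta_pos": [0,0,0],"dr": [0,0.7,0],"jaw": 0}
  ]
}}

```text
time_s: 5.25
ee_pos: [0.4522, -0.11, 0.2433]
ee_rot: [-0.273, 0.654, -0.651, 0.271]
ft_force: [0.3, -0.3, -3.0]
gripper_width: 0.0291
```

Call:
{"method": "carry_out", "body": {
  "targets": [
    {"delta_pos": [0,0,0],"dr": [0,0.05,0],"jaw": 0},
    {"delta_pos": [0,0,0],"dr": [0,0.05,0],"jaw": 0},
    {"delta_pos": [0,0,0],"dr": [0,0.05,0],"jaw": 0}
  ]
}}

```text
time_s: 5.55
ee_pos: [0.4523, -0.1105, 0.243]
ee_rot: [-0.258, 0.66, -0.658, 0.255]
ft_force: [0.6, 0.8, -2.6]
gripper_width: 0.0289
```

```bash
cat > look.py <<'E'
from h import *
from station import *
import sys
s=state();T=R.from_quat(s["ee_rot"])
M=T.as_matrix();ux=-M[:,0];up=-M[:,1];uy=np.cross(up,ux)
c=s["ee_pos"]+.013*up
pts=[c+.227*ux,c+.22*ux-.052*uy,c-.244*ux,c+.22*ux]
print(s["ee_pos"].round(4),"yaw",np.arctan2(ux[1],ux[0]))
out=[]
for n,k in (("side",-.1256),("top",-.0904)):
    d=get_image(n);np.savez(n+"3.npz",**d);im=d["image"][:,:,::-1].copy()
    u=projk(d,pts,k);print(n,u.round(1).tolist())
    x,y=u[0].astype(int)-[40,40]
    o=cv2.resize(im[y:y+80,x:x+80],None,fx=5,fy=5,interpolation=cv2.INTER_CUBIC)
    for p in u[:2]: cv2.circle(o,tuple(int(v) for v in (p-[x,y]+.5)*5-.5),2,(255,0,255),-1)
    print("origin",x,y); out.append(o)
cv2.imwrite(sys.argv[1],np.hstack(out))
E
python3 look.py pics/p3.png
```

```text
[ 0.4523 -0.1105  0.243 ] yaw 0.7421146936962042
side [[294.6, 184.4], [312.6, 190.2], [229.3, 345.4], [293.9, 186.2]]
origin 254 144
top [[291.2, 202.4], [309.5, 190.0], [435.6, 355.8], [293.2, 204.5]]
origin 251 162
```

View pics/p3.png

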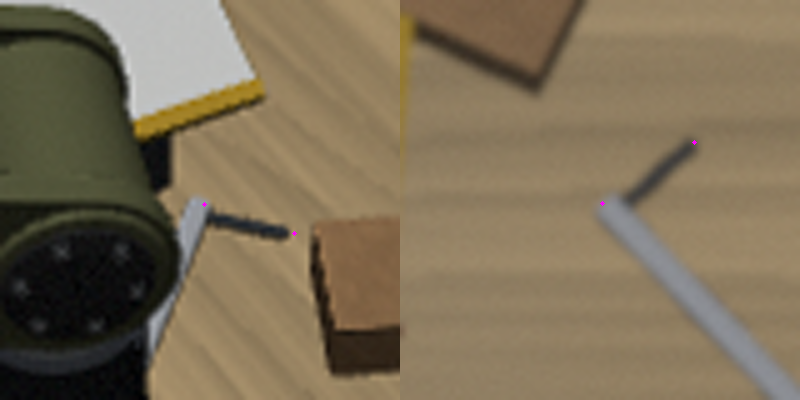

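Run:
```python
from h import *
S,T=load("side3.npz"),load("top3.npz")
p=np.array([.4523,-.1105,.243]);yw=.7421;u=np.array([np.cos(yw),np.sin(yw),0]);v=np.array([u[1],-u[0],0]);c=p+[0,0,.013]
for nm,s,t,L in (("end",(198,203),(609,206),c+.227*u),("tip",(289,235),(693,144),c+.22*u+.052*v)):
    a=np.array(s)/5+[254,144]-.4; b=(np.array(t)-[400,0])/5+[251,162]-.4
    r=least_squares(lambda X:np.r_[projk(S,X,-.1256)[0]-a,projk(T,X,-.0904)[0]-b],L)
    d=r.x-L;print(nm,r.x.round(4),"along",d@u,"side",d@v,"dz",d[2],r.fun.round(2))
rr=rot(1.4994); from h import go; go(([.454,-.11,.2425],rr))
```

```text
end [0.6159 0.0406 0.2611] along -0.004276621541766559 side -0.0008011989483868032 dz 0.00511968224931586 [ 0.66 -0.21 -0.19  0.57]
tip [0.648  0.0008 0.2546] along -0.0005895592742549588 side -0.0017672224145534943 dz -0.0013815778344615226 [ 0.44 -0.15 -0.13  0.39]
t 5.65 p [ 0.4523 -0.1103  0.2432] w 0.0289 F [-0.9 -0.8 -3. ]
[-0.14  0.07  0.1 ] [ 0.005 -0.757 -0.   ]
```

Call:
{"method": "carry_out", "body": {
  "targets": [
    {"delta_pos": [0,0,0],"dr": [0,-0.14,0],"jaw": 0},
    {"delta_pos": [0,0,0],"dr": [0,-0.28,0],"jaw": 0},
    {"delta_pos": [0,0,0],"dr": [0,-0.42,0],"jaw": 0},
    {"delta_pos": [0,0,0],"dr": [0,-0.56,0],"jaw": 0},
    {"delta_pos": [0,0,0],"dr": [0,-0.7,0],"jaw": 0}
  ]
}}

```text
time_s: 6.15
ee_pos: [0.4523, -0.1103, 0.2432]
ee_rot: [-0.469, 0.531, -0.528, 0.468]
ft_force: [0.3, 0.5, -3.2]
gripper_width: 0.0291
```

Call:
{"method": "carry_out", "body": {
  "targets": [
    {"delta_pos": [0,0,0],"dr": [0,-0.06,0],"jaw": 0},
    {"delta_pos": [0,0,0],"dr": [0,-0.06,0],"jaw": 0}
  ]
}}

```text
time_s: 6.35
ee_pos: [0.4523, -0.1104, 0.2431]
ee_rot: [-0.485, 0.516, -0.513, 0.484]
ft_force: [-0.6, 0.3, -3.1]
gripper_width: 0.0289
```

Run:
```python
from h import *
r=rot(1.4994); go(([.455,-.052,.2415],r),([.515,-.056,.2415],r))
```

```text
t 6.35 p [ 0.4523 -0.1104  0.2431] w 0.0289 F [-0.6  0.3 -3.1]
[-5.84  0.17 -0.08] [ 0.004  0.011 -0.002]
[-5.8   0.15  5.93] [ 0.004  0.011 -0.002]
```

Call:
{"method": "carry_out", "body": {
  "targets": [
    {"delta_pos": [-2,0.1,0],"dr": [0,0.01,0],"jaw": 0},
    {"delta_pos": [-4,0.15,0],"dr": [0,0.01,0],"jaw": 0},
    {"delta_pos": [-5.8,0.17,-0.05],"dr": [0,0.011,0],"jaw": 0},
    {"delta_pos": [-5.85,0.17,-0.05],"dr": [0,0.011,0],"jaw": 0},
    {"delta_pos": [-5.85,0.17,0.5],"dr": [0,0.011,0],"jaw": 0}
  ]
}}

```text
time_s: 6.85
ee_pos: [0.4608, -0.0523, 0.2416]
ee_rot: [-0.482, 0.519, -0.516, 0.481]
ft_force: [-0.6, 0.1, -2.5]
gripper_width: 0.029
```

```bash
python3 - <<'E'
from h import *
r=rot(1.4994); go(([.455,-.052,.2415],r),([.515,-.056,.2415],r))
E
python3 look.py pics/p4.png
```

```text
t 6.85 p [ 0.4608 -0.0523  0.2416] w 0.029 F [-0.6  0.1 -2.5]
[ 0.01  0.02 -0.58] [ 0.004 -0.    -0.002]
[-0.01 -0.01  5.43] [ 0.004 -0.    -0.002]
[ 0.4608 -0.0523  0.2416] yaw 1.4993858476545772
side [[226.2, 174.5], [244.4, 170.3], [307.5, 314.2], [227.1, 176.0]]
origin 186 134
top [[233.4, 263.5], [238.6, 241.1], [439.8, 278.2], [236.5, 263.8]]
origin 193 223
```

View pics/p4.png

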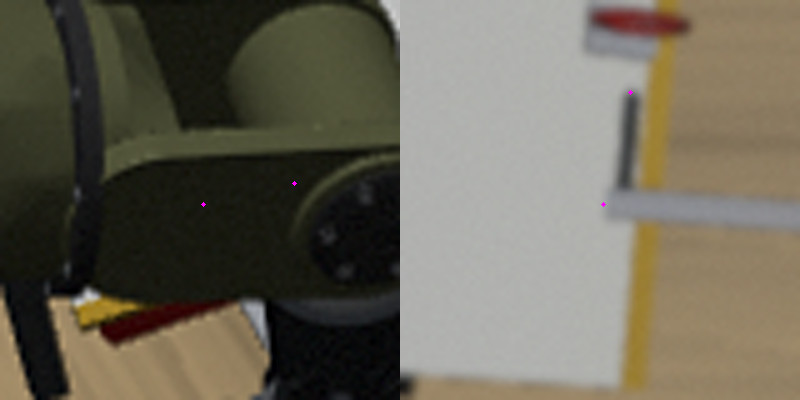

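The top crop shows the peg line (624,187)–(632,95) extended passing (638,22), and the ring centre is at (640,22), so it is aligned. Insert.

Call:
{"method": "carry_out", "body": {
  "targets": [
    {"delta_pos": [0,0,1.5],"dr": [0,0,0],"jaw": 0},
    {"delta_pos": [0,0,2.8],"dr": [0,0,0],"jaw": 0},
    {"delta_pos": [0,0,4],"dr": [0,0,0],"jaw": 0},
    {"delta_pos": [0,0,5],"dr": [0,0,0],"jaw": 0},
    {"delta_pos": [0,0,5.3],"dr": [0,0,0],"jaw": 0}
  ]
}}

```text
time_s: 7.45
ee_pos: [0.5148, -0.0572, 0.241]
ee_rot: [-0.482, 0.519, -0.516, 0.481]
ft_force: [-0.2, 0.5, -2.9]
gripper_width: 0.0287
```

Call:
{"method": "carry_out", "body": {
  "targets": [
    {"delta_pos": [0,0,0],"dr": [0,0,0],"jaw": 0},
    {"delta_pos": [0,0,0],"dr": [0,0,0],"jaw": 0}
  ]
}}

```text
time_s: 7.65
ee_pos: [0.5146, -0.0573, 0.2409]
ee_rot: [-0.482, 0.52, -0.516, 0.481]
ft_force: [0.5, -0.1, -3.5]
gripper_width: 0.0288
```

```bash
python3 look.py pics/p5.png
python3 - <<'E'
from h import *
import cv2
from station import *
s=state();p=s["ee_pos"];q=R.from_quat(s["ee_rot"]);print(s["ft_force"])
# hook path: ring follows arc; TCP path keeps current offset to nominal ring
B=[.5757,.3935,1.4994];L=[-.035,0,-.13]
r0=place(B,flapL(1.1255,L))[0]
for a in (.95,.8,.65,.5,.35,.2,.1,0,-.1):
    d=place(B,flapL(a,L))[0]-r0; print(a,delta(p,q,p+d,q)[0])
E
```

```text
[ 0.5146 -0.0573  0.2409] yaw 1.497660538408472
side [[244.4, 168.9], [262.2, 164.9], [329.9, 304.4], [245.4, 170.5]]
origin 204 128
top [[236.2, 239.9], [241.4, 218.0], [440.2, 254.9], [239.2, 240.1]]
origin 196 199
[-0.13799825 -0.78343992 -2.78972796]
0.95 [-0.63  2.28  0.01]
0.8 [-1.47  4.11  0.02]
0.65 [-2.58  5.79  0.02]
0.5 [-3.92  7.3   0.03]
0.35 [-5.48  8.58  0.03]
0.2 [-7.21  9.62  0.03]
0.1 [-8.44 10.16  0.03]
0 [-9.72 10.58  0.03]
-0.1 [-11.04  10.86   0.03]
```

View pics/p5.png

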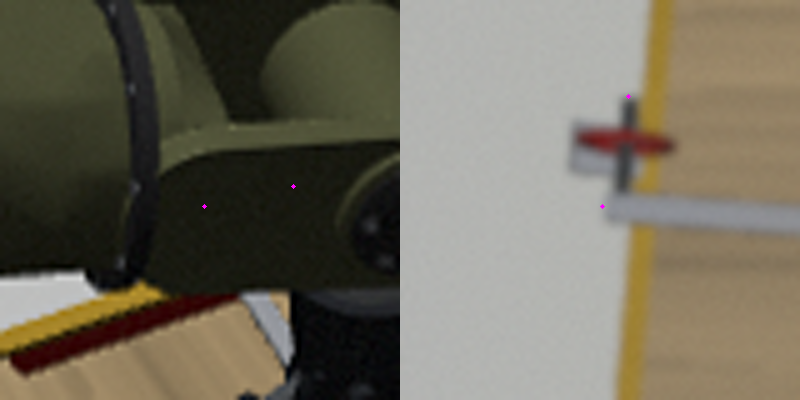

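The peg is through the ring: it shows on both sides of it, from (628,97) to (623,190). I'll raise the grip to 120 N and follow the arc.

Call:
{"method": "carry_out", "body": {
  "targets": [
    {"delta_pos": [0,0,0],"dr": [0,0,0],"jaw": 0},
    {"delta_pos": [-0.3,1.1,0],"dr": [0,0,0],"jaw": 0},
    {"delta_pos": [-0.6,2.3,0],"dr": [0,0,0],"jaw": 0},
    {"delta_pos": [-1.0,3.2,0],"dr": [0,0,0],"jaw": 0},
    {"delta_pos": [-1.5,4.1,0],"dr": [0,0,0],"jaw": 0}
  ],
  "newtons": 120
}}

```text
time_s: 8.25
ee_pos: [0.5153, -0.0418, 0.1989]
ee_rot: [-0.482, 0.52, -0.516, 0.481]
ft_force: [0.2, 0.2, -1.2]
gripper_width: 0.0281
```

Call:
{"method": "carry_out", "body": {
  "targets": [
    {"delta_pos": [-0.5,0.8,0],"dr": [0,0,0],"jaw": 0},
    {"delta_pos": [-1.1,1.7,0],"dr": [0,0,0],"jaw": 0},
    {"delta_pos": [-1.8,2.5,0],"dr": [0,0,0],"jaw": 0},
    {"delta_pos": [-2.5,3.2,0],"dr": [0,0,0],"jaw": 0},
    {"delta_pos": [-3.2,3.8,0],"dr": [0,0,0],"jaw": 0}
  ]
}}

```text
time_s: 8.75
ee_pos: [0.5175, -0.0091, 0.1605]
ee_rot: [-0.482, 0.52, -0.516, 0.481]
ft_force: [-0.3, -0.5, 0.8]
gripper_width: 0.0283
```

```bash
python3 - <<'E'
from h import *
r=rot(1.4994); B=[.5757,.3935,1.4994];L=[-.035,0,-.13]
p0=np.array([.5146,-.0573,.2409]);r0=place(B,flapL(1.1255,L))[0]
go(*[(p0+place(B,flapL(a,L))[0]-r0,r) for a in (.35,.2,.1,0,-.1)])
E
python3 look.py pics/p6.png
```

```text
t 8.75 p [ 0.5175 -0.0091  0.1605] w 0.0283 F [-0.3 -0.5  0.8]
[-0.66  0.53  0.05] [ 0.005 -0.002 -0.002]
[-2.39  1.57  0.06] [ 0.005 -0.002 -0.002]
[-3.63  2.11  0.06] [ 0.005 -0.002 -0.002]
[-4.91  2.53  0.06] [ 0.005 -0.002 -0.002]
[-6.22  2.82  0.06] [ 0.005 -0.002 -0.002]
[ 0.5175 -0.0091  0.1605] yaw 1.4978624111541192
side [[240.2, 178.8], [256.7, 175.0], [316.3, 304.3], [241.0, 180.3]]
origin 200 138
top [[220.4, 243.5], [225.4, 223.2], [409.0, 257.4], [223.2, 243.7]]
origin 180 203
```

View pics/p6.png

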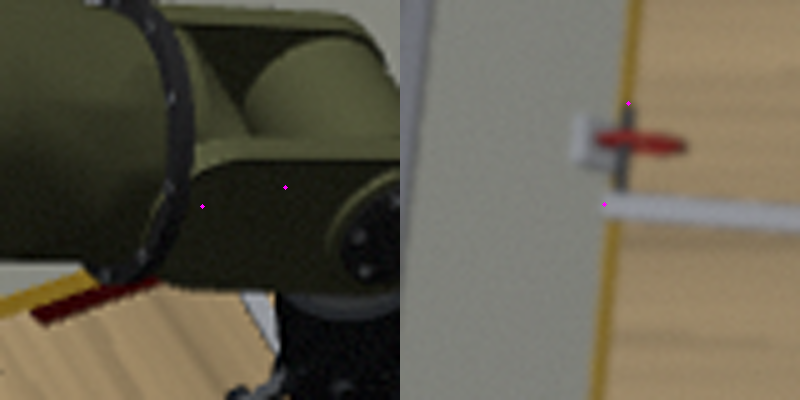

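The flap is following (peg still in the ring at (625,145)). Continue.

Call:
{"method": "carry_out", "body": {
  "targets": [
    {"delta_pos": [-0.8,0.6,0],"dr": [0,0,0],"jaw": 0},
    {"delta_pos": [-1.6,1.1,0],"dr": [0,0,0],"jaw": 0},
    {"delta_pos": [-2.4,1.6,0],"dr": [0,0,0],"jaw": 0},
    {"delta_pos": [-3.6,2.1,0],"dr": [0,0,0],"jaw": 0},
    {"delta_pos": [-4.9,2.5,0],"dr": [0,0,0],"jaw": 0}
  ]
}}

```text
time_s: 9.35
ee_pos: [0.5206, 0.0409, 0.1348]
ee_rot: [-0.483, 0.52, -0.516, 0.48]
ft_force: [-0.4, -2.6, 0.5]
gripper_width: 0.0283
```

Call:
{"method": "carry_out", "body": {
  "targets": [
    {"delta_pos": [-0.5,0.1,0],"dr": [0,0,0],"jaw": 0},
    {"delta_pos": [-1.0,0.2,0],"dr": [0,0,0],"jaw": 0},
    {"delta_pos": [-1.4,0.3,0],"dr": [0,0,0],"jaw": 0},
    {"delta_pos": [-1.4,0.3,0],"dr": [0,0,0],"jaw": 0}
  ]
}}

```text
time_s: 9.75
ee_pos: [0.5212, 0.0536, 0.1316]
ee_rot: [-0.484, 0.519, -0.516, 0.479]
ft_force: [-3.9, -15.5, -0.2]
gripper_width: 0.0276
```

```bash
python3 look.py pics/p7.png; python3 -c "
from station import *; s=state();print(s['ft_force'],s['wrist_torque'])"
```

```text
[0.5212 0.0536 0.1316] yaw 1.4984254753599373
side [[233.3, 173.4], [249.1, 169.8], [303.0, 289.6], [234.1, 174.7]]
origin 193 133
top [[197.9, 243.6], [202.9, 224.0], [381.4, 257.1], [200.6, 243.8]]
origin 157 203
[ -4.29822638 -15.35139705  -0.77592548] [-1.92714499  0.5478511   0.16616095]
```

View pics/p7.png

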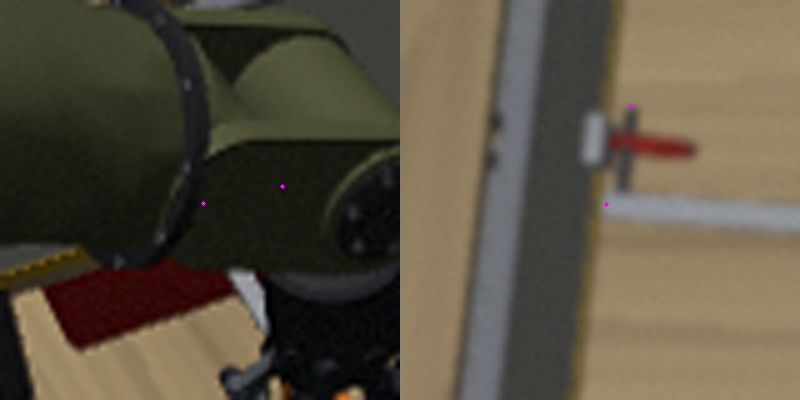

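Run:
```python
from h import *
T=load("top3.npz");B=[.5757,.3935,1.4994]
for a in (0,.05,.1,.15,.2): print(a,projk(T,place(B,flapL(a,[[-.035,0,-.13],[-.059,0,-.13]])),-.0904).round(1).tolist())
print("seen centre",[157+250/5,203+147/5],"outer end",[157+296/5,203+149/5])
```

```text
0 [[206.8, 232.4], [216.1, 233.1]]
0.05 [[209.2, 232.5], [218.4, 233.1]]
0.1 [[211.5, 232.5], [220.6, 233.0]]
0.15 [[213.8, 232.5], [222.8, 233.0]]
0.2 [[215.9, 232.5], [224.9, 232.9]]
seen centre [207.0, 232.4] outer end [216.2, 232.8]
```

The measured ring position matches the shut flap (0 rad). Re-centre the peg, then withdraw sideways.

Call:
{"method": "carry_out", "body": {
  "targets": [
    {"delta_pos": [0.6,-0.1,0],"dr": [0,0,0],"jaw": 0},
    {"delta_pos": [1.2,-0.2,0],"dr": [0,0,0],"jaw": 0},
    {"delta_pos": [1.2,-0.2,0],"dr": [0,0,0],"jaw": 0}
  ]
}}

```text
time_s: 10.15
ee_pos: [0.5204, 0.041, 0.1338]
ee_rot: [-0.483, 0.52, -0.516, 0.479]
ft_force: [0.3, -0.4, -3.0]
gripper_width: 0.0284
```

Call:
{"method": "carry_out", "body": {
  "targets": [
    {"delta_pos": [0,0,-1.2],"dr": [0,0,0],"jaw": 0},
    {"delta_pos": [0,0,-2.5],"dr": [0,0,0],"jaw": 0},
    {"delta_pos": [0,0,-4],"dr": [0,0,0],"jaw": 0},
    {"delta_pos": [0,0,-5.5],"dr": [0,0,0],"jaw": 0},
    {"delta_pos": [0,0,-6],"dr": [0,0,0],"jaw": 0}
  ]
}}

```text
time_s: 10.65
ee_pos: [0.4597, 0.0456, 0.1344]
ee_rot: [-0.483, 0.52, -0.516, 0.479]
ft_force: [-0.5, 0.1, -3.5]
gripper_width: 0.0283
```

Call:
{"method": "carry_out", "body": {
  "targets": [
    {"delta_pos": [4,0,0],"dr": [0,0,0],"jaw": 0},
    {"delta_pos": [8,0,0],"dr": [0,0,0],"jaw": 0},
    {"delta_pos": [12,0,0],"dr": [0,0,0],"jaw": 0},
    {"delta_pos": [15,0,0],"dr": [0,0,0],"jaw": 0},
    {"delta_pos": [16,0,0],"dr": [0,0,0],"jaw": 0}
  ]
}}

```text
time_s: 11.15
ee_pos: [0.4481, -0.1163, 0.1346]
ee_rot: [-0.483, 0.52, -0.517, 0.479]
ft_force: [0.2, 0.4, -2.9]
gripper_width: 0.0284
```

Run:
```python
from h import *
from station import *
r=rot(1.6045); go(([.584,-.2297,.135],r),([.584,-.2297,.0025],r))
d=get_image("top");cv2.imwrite("pics/t8.png",d["image"][:,:,::-1])
```

```text
t 11.15 p [ 0.4481 -0.1163  0.1346] w 0.0284 F [ 0.2  0.4 -2.9]
[10.29 -0.13 14.4 ] [ 0.007 -0.109  0.001]
[10.27 13.12 14.5 ] [ 0.007 -0.109  0.001]
```

View pics/t8.png

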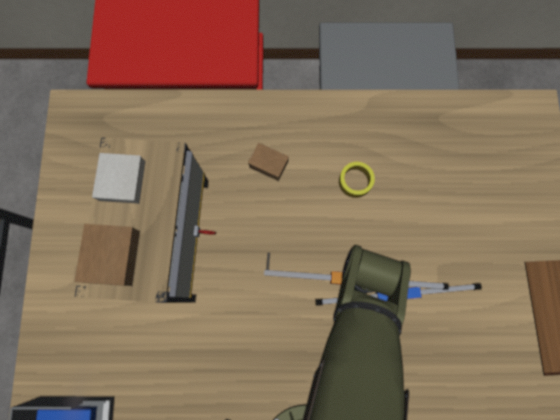

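The top view shows the flap closed (ring at (207,232)), the pole free, and the rod, tape and carton in place. Return the pole to its original spot.

Call:
{"method": "carry_out", "body": {
  "targets": [
    {"delta_pos": [2.5,0,3.5],"dr": [0,-0.03,0],"jaw": 0},
    {"delta_pos": [5,0,7],"dr": [0,-0.06,0],"jaw": 0},
    {"delta_pos": [7.5,0,10.5],"dr": [0,-0.09,0],"jaw": 0},
    {"delta_pos": [9.8,0,13.8],"dr": [0,-0.109,0],"jaw": 0},
    {"delta_pos": [10.3,0,14.4],"dr": [0,-0.109,0],"jaw": 0}
  ]
}}

```text
time_s: 11.7
ee_pos: [0.5863, -0.2307, 0.1327]
ee_rot: [0.51, -0.493, 0.49, -0.507]
ft_force: [-0.9, -0.1, -4.1]
gripper_width: 0.0283
```

Call:
{"method": "carry_out", "body": {
  "targets": [
    {"delta_pos": [0,3,0],"dr": [0,0,0],"jaw": 0},
    {"delta_pos": [0,6,0],"dr": [0,0,0],"jaw": 0},
    {"delta_pos": [0,9,0],"dr": [0,0,0],"jaw": 0},
    {"delta_pos": [0,11,0],"dr": [0,0,0],"jaw": 0},
    {"delta_pos": [0,11.8,0],"dr": [0,0,0],"jaw": 0}
  ]
}}

```text
time_s: 12.2
ee_pos: [0.5847, -0.2291, 0.0124]
ee_rot: [0.511, -0.494, 0.488, -0.506]
ft_force: [0.5, -0.2, -3.5]
gripper_width: 0.0283
```

Run:
```python
from h import *
r=rot(1.6045); go(([.584,-.2297,.0025],r))
```

```text
t 12.2 p [ 0.5847 -0.2291  0.0124] w 0.0283 F [ 0.5 -0.2 -3.5]
[ 0.06  0.99 -0.06] [ 0.01   0.001 -0.002]
```

Call:
{"method": "carry_out", "body": {
  "targets": [
    {"delta_pos": [0,0.4,0],"dr": [0,0,0],"jaw": 0},
    {"delta_pos": [0,0.7,0],"dr": [0.01,0,0],"jaw": 0},
    {"delta_pos": [0,0.9,0],"dr": [0.01,0,0],"jaw": 0},
    {"delta_pos": [0,0.95,0],"dr": [0.01,0,0],"jaw": 0}
  ]
}}

```text
time_s: 12.6
ee_pos: [0.5849, -0.2292, 0.0035]
ee_rot: [-0.508, 0.491, -0.491, 0.509]
ft_force: [0.0, 0.1, -2.6]
gripper_width: 0.0282
```

Call:
{"method": "carry_out", "body": {
  "targets": [
    {"delta_pos": [0,0,0],"dr": [0,0,0],"jaw": 0}
  ],
  "newtons": 20
}}

```text
time_s: 12.7
ee_pos: [0.5851, -0.2293, 0.0041]
ee_rot: [-0.508, 0.491, -0.492, 0.509]
ft_force: [0.2, -0.3, -3.0]
gripper_width: 0.0282
```

Call:
{"method": "carry_out", "body": {
  "targets": [
    {"delta_pos": [0,0.2,0],"dr": [0,0,0],"jaw": 0},
    {"delta_pos": [0,0.25,0],"dr": [0,0,0],"jaw": 0},
    {"delta_pos": [0,0.2,0],"dr": [0,0,0],"jaw": 45},
    {"delta_pos": [0,0.1,0],"dr": [0,0,0],"jaw": 70},
    {"delta_pos": [0,0,0],"dr": [0,0,0],"jaw": 80}
  ]
}}

```text
time_s: 13.2
ee_pos: [0.5853, -0.2294, 0.0044]
ee_rot: [-0.508, 0.491, -0.492, 0.509]
ft_force: [-0.4, -0.6, -0.6]
gripper_width: 0.0665
```

Call:
{"method": "carry_out", "body": {
  "targets": [
    {"delta_pos": [0,0,0],"dr": [0,0,0],"jaw": 80},
    {"delta_pos": [0,0,0],"dr": [0,0,0],"jaw": 80},
    {"delta_pos": [0,0,0],"dr": [0,0,0],"jaw": 80}
  ]
}}

```text
time_s: 13.5
ee_pos: [0.5852, -0.2294, 0.0044]
ee_rot: [-0.508, 0.491, -0.492, 0.509]
ft_force: [-0.1, 0.1, 0.1]
gripper_width: 0.0682
```

Released; go straight up.

Call:
{"method": "carry_out", "body": {
  "targets": [
    {"delta_pos": [0,-2,0],"dr": [0,0,0],"jaw": 80},
    {"delta_pos": [0,-5,0],"dr": [0,0,0],"jaw": 80},
    {"delta_pos": [0,-9,0],"dr": [0,0,0],"jaw": 80},
    {"delta_pos": [0,-13,0],"dr": [0,0,0],"jaw": 80},
    {"delta_pos": [0,-16,0],"dr": [0,0,0],"jaw": 80}
  ]
}}

```text
time_s: 14.0
ee_pos: [0.5852, -0.2296, 0.1671]
ee_rot: [-0.508, 0.49, -0.492, 0.509]
ft_force: [-0.4, -0.4, -0.7]
gripper_width: 0.0682
```

Call:
{"method": "carry_out", "body": {
  "targets": [
    {"delta_pos": [0,-2,-4],"dr": [0,0,0],"jaw": 80},
    {"delta_pos": [0,-4,-8],"dr": [0,0,0],"jaw": 80},
    {"delta_pos": [0,-4,-12],"dr": [0,0,0],"jaw": 80},
    {"delta_pos": [0,-4,-16],"dr": [0,0,0],"jaw": 80},
    {"delta_pos": [0,-4,-18],"dr": [0,0,0],"jaw": 80}
  ]
}}

```text
time_s: 14.5
ee_pos: [0.4028, -0.2356, 0.2066]
ee_rot: [-0.508, 0.49, -0.493, 0.509]
ft_force: [0.2, 0.2, 0.1]
gripper_width: 0.0682
```

Run:
```python
from h import *
from station import *
s=state();print(s["time_s"],s["ee_pos"],s["ft_force"],s["gripper_width"])
for n in("side","top"):
    d=get_image(n);im=d["image"];old=load(n+"0.npz")["image"]
    h=cv2.cvtColor(im,cv2.COLOR_RGB2HSV);ho=cv2.cvtColor(old,cv2.COLOR_RGB2HSV)
    for nm,lo,hi in (("orange",(5,170,120),(15,255,255)),("tape",(24,150,80),(34,255,255)),("blue",(105,150,60),(120,255,255))):
        for t,x in (("old",ho),("new",h)):
            m=cv2.inRange(x,lo,hi);k,l,st,c=cv2.connectedComponentsWithStats(m)
            print(n,nm,t,[(c[i].round(1).tolist(),int(st[i,4])) for i in range(1,k) if st[i,4]>60])
    y,x=(slice(185,225),slice(312,348)) if n=="side" else (slice(140,182),slice(246,292))
    a=cv2.cvtColor(old[y,x],6).astype(np.float32);b=cv2.cvtColor(im[y,x],6).astype(np.float32)
    print("carton shift px",cv2.phaseCorrelate(a,b))
    if n=="top":
        P=place([.5853,-.231,1.6045],[[.22,-.029,.015],[-.2,0,.015]]);u=projk(d,P,-.09)
        print("hook px",u.round(1),im[int(u[0][1])-1:int(u[0][1])+2,int(u[0][0])-6:int(u[0][0])+7].min(2).tolist())
        r=im[205:260,180:260].astype(int);yy,xx=np.where((r[...,0]>80)&(r[...,0]>2*r[...,1])&(r[...,0]>2*r[...,2]))
        print("ring red px",xx.min()+180,xx.max()+180,yy.mean()+205)
```

```text
14.5 [ 0.40282774 -0.23563325  0.2066489 ] [0.23706693 0.15132507 0.14732112] 0.0681842367861663
side orange old [([335.0, 310.5], 421)]
side orange new [([334.6, 310.8], 427)]
side tape old [([363.9, 261.8], 331)]
side tape new [([363.7, 261.9], 340)]
side blue old [([69.9, 183.1], 806), ([286.1, 352.2], 539)]
side blue new [([286.0, 352.4], 556)]
carton shift px ((-0.03271846533599998, -0.0011244371418044352), 0.9896234633194075)
top orange old [([386.2, 232.7], 308)]
top orange new [([385.3, 233.2], 329)]
top tape old [([356.4, 178.4], 338)]
top tape new [([356.3, 178.5], 357)]
top blue old [([398.7, 293.8], 348)]
top blue new [([396.2, 294.0], 304), ([63.9, 414.6], 546)]
carton shift px ((0.24141184877755606, 0.48814689683916157), 0.7609137139938495)
hook px [[307.5 226.4]
 [450.4 231.5]] [[98, 98, 99, 93, 90, 73, 63, 69, 86, 94, 97, 97, 97], [97, 96, 97, 97, 89, 73, 63, 70, 81, 93, 98, 96, 97], [99, 99, 99, 98, 90, 72, 64, 67, 82, 93, 100, 100, 98]]
ring red px 199 214 231.86486486486487
```

```bash
python3 -c "
from station import *; print(finish_job())"
```

```text
the job is handed in; nothing more can be done
None
```

I carried out the whole task and handed the job in at about 14.6 s; no verdict is reported. I gripped the pole by its sleeve and put the peg through the ring with the flap at about 1.13 rad. I then swung the flap along its arc to the stop, where the push force rose to about 15 N. After that I withdrew the peg sideways, laid the pole back where it came from and moved the hand clear.

**Last checks:**
- **Flap:** with the hook still in the ring, the ring's pixels matched the shut position (0 rad). After unhooking it still looked shut, with the ring at 199–214 px against the 216 px I predicted for its outer end.
- **Pole:** it lies flat within about 1 px of its original place, and the peg shows level where expected. The wrist force is near zero.
- **Bystanders:** tape and carton moved less than 1 px. The rod's blue sleeve moved 2.5 px in the top view, but fewer of its pixels showed there (304 against 348), probably hidden by the arm. In the side view it did not move.

**Disagreements:** both cameras showed lens distortion, which I fitted (k1 of about -0.1). Before insertion, the tail of the pole measured about 9 mm high. A second view put the hook within about 5 mm of the model, so I went ahead. I set the pole down from about 2 mm up.

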